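# Snap the light into the carved star

## Task

Set the small round brass-rimmed light, lens up, into the round recess of the carved wooden star so that it stands on the spring catches, and let go of it. Then, with the wooden pusher and not with the fingers, press the light straight down, steadily and gently, until it clicks fully home with its rim flat on the wood, and stand the pusher upright on the bench again. Do not disturb the carved figures or the gouge.

Things in the scene. Friction and masses are not known exactly. Their poses are not given: they have to be found in the camera images.
- light: Round battery LED light, brass rim, frosted lens on top. Origin: centre of its underside; z up, lens at +z. Rim 46 mm across, from 16 to 21 mm up; below it a body 30 mm across with a 34 mm snap ridge 6 mm up. Stands loose on the bench. Home, its origin is 16 mm below recess_mouth; before the click it stands about 3 to 5 mm proud on the catches. The lens cracks above 22 N from the pusher.
- star: Carved limewood eight-pointed star, 127 mm across the points, 30 mm thick, pinned flat on the 132 mm round plate of a fixed iron carving stand (foot 144 mm across, 12 mm high). Origin: centre of the star's underside, z up; fixed, its height above the bench differs each time (62 to 80 mm).
- recess_mouth (a point): Centre of the recess, level with the star's top face. Bore 35 mm across, 24 mm deep, with four sprung steel catches 9 mm down that stick in to a 30 mm circle. Pushing the light's ridge past them takes roughly 9 to 16 N; with the rim about 1 mm off the wood it gives way suddenly with a click and is drawn to the stop. Below that force it stays up.
- pusher: Turned dark-wood pusher, 96 mm tall, standing upright on its soft rubber face, which gives about 1 mm at 10 N. Origin: centre of that face; z up along the shaft. Face 42 mm across; collar 42 mm across from 34 to 40 mm up; round straight grip 28 mm across from 40 to 78 mm up; knob 34 mm across above. About 0.11 kg.
- shepherd: Bystander: carved pale figure, 38 mm across the foot, 72 mm tall, standing; origin centre of its underside.
- sheep: Bystander: carved pale sheep, about 65 mm long, 24 mm wide, 46 mm tall, standing; origin on the bench below its middle, head to -x.
- gouge: Bystander: carving gouge lying on the bench, wooden handle 21 mm thick and 105 mm long to -x, steel blade 115 mm to +x; origin on the bench below the ferrule.
Mind the look-alikes: they are no part of the job. Leave any purple look-alike of the pusher alone.

How it is judged:
By the outcome, as a careful person would: the job done as asked, in the order asked, and still so for the second after the job is handed in, with the robot touching nothing.
It also fails if it takes over 62 s, if anything falls off the work surface, if the arm or the gripper's body presses on something with over 40 N, if the wrist force passes 120 N, or if a joint passes its speed limit or range.

## Robot

A 6-joint arm with a two-finger parallel gripper is mounted at the origin on the work surface. World frame = base frame: x ahead of the robot, y to its left, z up, the work surface at z = 0. Lengths are in mm, angles in rad, forces in N, time in s.
With the tool pointing down it reaches from about 375 to 925 mm from the base axis. Payload 5.7 kg.
Tool frame: the origin (TCP) lies at the very end of the fingers, on their centre line; the grasp point (between the pads) lies ctrl.grasp_offset behind it (ctrl.grasp_offset is the distance from the TCP to the grasp point, in mm); z points along the fingers, y is the line along which they close (so a half turn about z gives the same grasp; the last joint's range is limited). The gripper opens to 88 mm and grips with 3 to 60 N. Pads are 20 mm wide; open, the fingers measure 115 mm over their backs; the gripper's body (75 mm by 178 mm) begins 61 mm behind the grasp point.
Start: joints at [-1.462, 0.359, 1.51, -0, 1.272, -0.115], TCP at [133.149, -585.007, 222.623] pointing down, gripper open.
Joint ranges: [-2.97, 2.97], [-1.01, 2.36], [0.21, 2.38], [-0.96, 4.11], [0.2, 2.71], [-2.98, 2.98]. Speed limits (rad/s): [2.39, 2.39, 3.14, 3.14, 3.14, 3.14].

## Interface

Orientations are given as a rotation vector (axis times angle).
In Python, from workcell import monitor, imaging, ctrl gives the robot as it stands. The module is installed in compiled form; this text tells all that it offers.
- The arm moves only by the tool arm_command, never from a script. Its argument "deltas" is a list of rows, each a list of 6 numbers: the shift along the world's x, y, z scaled (see below), then the turn, a rotation vector about the world's x, y, z scaled (see below). In form: [[tx, ty, tz, rx, ry, rz], ...]. A call has 1 to 12 rows; each row is the pose to reach, as a shift and turn from the pose commanded when the call began, turning the shorter way round; what a row does not reach only later rows make up. The controller multiplies each number of a shift by 30 cm and each number of a turn by pi rad. A row lasts 1/12 s, in which the tool goes at most 41.7 mm and 7.16 degrees, less where a joint would pass 70% of its speed; a pose out of reach is approached as far as the arm can. A call with a number of a shift or a turn outside -1 to 1 is refused whole. A call with a gripper value outside its range is refused whole. "fingers" is the closure, from 0 (fully open) to 1 (shut), set as the call begins (left out, the last holds). The fingers move at their own pace and stop on an object; "force" is the grip in N (left out, the last holds). Time passes only in rows, so rows that repeat a pose let the fingers close. It gives the time, the measured TCP pose, the force, the opening and the grip force at its end, in the units of the state.
- monitor.state(): the state, without advancing time (a new reading comes with each control period).
- imaging.camera(name): name is "scene" or "top" or "wrist"; returns the picture (384x512x3 uint8, red, green, blue); there is no depth.
- imaging.camera_model(name): a dict with "vfov" (degrees; the focal length in pixels is half the picture's height over the tangent of half this angle, whatever the lens; pixels are square), "cx", "cy" (the principal point, pixels), "rvec" (rotation vector, rad) and "tvec" (3), from world to camera coordinates, as OpenCV has them; the wrist camera has in their place "tool_from_camera" (4x4, takes a point from camera to tool coordinates, whose origin is the TCP and whose axes are the flange's). Camera axes: x right, y down, z forward; pixel columns grow to the right and rows downward; lengths in mm; the calibration is good to about 2 mm. A picture is of the moment at which its call begins: read the wrist's pose just before it. camera_model takes no time and is no camera call.
- ctrl.sign_off(): hands the job in; it is judged then, once.
The state is a dict: "clock": time; "joint_positions": joint angles; "qvel": joint speeds; "joint_torque": joint torques, N m; "ee_pos": TCP position; "ee_rot": TCP orientation; "force": force on the tool from outside, world axes, zero at the start; "ft_torque": the same for the moment, N m; "opening": finger opening in mm; "finger_force": force on a finger pad.
Only numpy, scipy, OpenCV 4.12 (cv2) and the standard library are available. Lean on these libraries where they do the work, as an engineer would, in place of code of your own. Each camera call takes 0.05 s, during which the arm holds its last target. There are 200 camera calls.

## Working session

There is one attempt and no reset: what is moved stays moved. The work goes in short steps, Python scripts to look and compute and a tool call to move; the robot and the scene stay as the last step left them, time stands still between calls to the robot, and variables do not carry over. Pictures are saved under pics/ and viewed, at most 10 in all, crops included, and the job is handed in when it is done.

Besides the shell and the picture viewer there is one more tool, called after ">>>" by a JSON object that holds its "name" and its "arguments". arm_command: Moves the arm, as the interface text tells. Shifts and turns lie within -1 to 1; 1 stands for 30 cm of shift or pi rad of turn. Its arguments: {"type":"object","properties":{"deltas":{"type":"array","items":{"type":"array","items":{"type":"number","minimum":-1,"maximum":1}}},"fingers":{"type":"number"},"force":{"type":"number"}},"required":["deltas"]}

```bash
mkdir -p pics
cat > h.py <<'E'
import numpy as np, cv2
from workcell import monitor, imaging, ctrl
R=lambda v: cv2.Rodrigues(np.array(v,float))[0]
def cam(name,st=None):
    m=imaging.camera_model(name); f=192/np.tan(np.radians(m["vfov"])/2)
    K=np.array([[f,0,m["cx"]],[0,f,m["cy"]],[0,0,1]])
    if "rvec" in m:
        Rw=R(m["rvec"]).T; o=-Rw@np.array(m["tvec"]).ravel()
    else:
        st=st or monitor.state(); T=np.array(m["tool_from_camera"]); Rt=R(st["ee_rot"])
        Rw=Rt@T[:3,:3]; o=Rt@T[:3,3]+np.array(st["ee_pos"])
    return K,Rw,o
def ray(c,uv,z):
    K,Rw,o=c; d=Rw@np.linalg.inv(K)@np.array([uv[0],uv[1],1.]); return o+d*(z-o[2])/d[2]
def proj(c,p):
    K,Rw,o=c; q=K@(Rw.T@(np.array(p,float)-o)); return q[:2]/q[2]
def shot(name,fn):
    im=imaging.camera(name); cv2.imwrite("pics/"+fn+".png",im[:,:,::-1]); return im
E
python3 - <<'E'
from h import *
s=monitor.state(); print(s, ctrl.grasp_offset)
a=shot("scene","s0");b=shot("top","t0")
for n in("scene","top","wrist"): print(n,imaging.camera_model(n), cam(n)[2])
big=cv2.resize(b,(800,600),interpolation=cv2.INTER_CUBIC);cv2.imwrite("pics/t0b.png",big[:,:,::-1])
big=cv2.resize(a,(800,600),interpolation=cv2.INTER_CUBIC);cv2.imwrite("pics/s0b.png",big[:,:,::-1])
E
```

```text
{'clock': 0.0, 'joint_positions': array([-1.46212396e+00,  3.59473182e-01,  1.51146090e+00,  1.02865428e-05,
        1.27249374e+00, -1.15141640e-01]), 'qvel': array([ 1.05716725e-03, -1.55741502e-03,  6.04069912e-05,  1.21679804e-03,
        1.70239040e-03, -1.18185380e-04]), 'joint_torque': array([ 2.90784439e-03, -5.15371692e+01, -2.70722061e+01,  6.76724408e-02,
        3.48887569e-02, -1.29601412e-04]), 'ee_pos': array([ 133.06460758, -584.33273511,  221.81771488]), 'ee_rot': array([-3.12011870e+00, -3.50623220e-01, -2.47499627e-05]), 'force': array([-0.3909607 , -0.13592207, -0.28787609]), 'ft_torque': array([-0.01251131,  0.00476164,  0.01850594]), 'finger_force': 0.0, 'opening': 87.69725819952346} 18.700000000000003
scene {'vfov': 57.330207658441736, 'cx': 250.2954311709302, 'cy': 188.97587480534497, 'rvec': array([ 2.33376864,  1.17607672, -0.34581337]), 'tvec': array([-371.66639989, -303.58445277, 1195.04743989])} [ 944.88194465 -234.63009595  842.96182898]
top {'vfov': 53.73844523936823, 'cx': 252.95808256039152, 'cy': 192.5483184542614, 'rvec': array([ 2.13232212, -2.16504041,  0.13901908]), 'tvec': array([  65.51517964,  572.87642083, 1125.86370197])} [ 416.90099909   51.15576822 1193.15772304]
wrist {'vfov': 65.98984452212443, 'cx': 254.00803925479858, 'cy': 189.33991646709742, 'tool_from_camera': array([[ 7.18588553e-04, -9.54905134e-01, -2.96910202e-01,
         8.09593024e+01],
       [ 9.99999297e-01,  9.66270560e-04, -6.87442431e-04,
         4.58623547e-01],
       [ 9.43337895e-04, -2.96909499e-01,  9.54905157e-01,
        -1.61131651e+02],
       [ 0.00000000e+00,  0.00000000e+00,  0.00000000e+00,
         1.00000000e+00]])} [ 212.14860863 -567.18705107  383.05571923]
```

View pics/t0b.png

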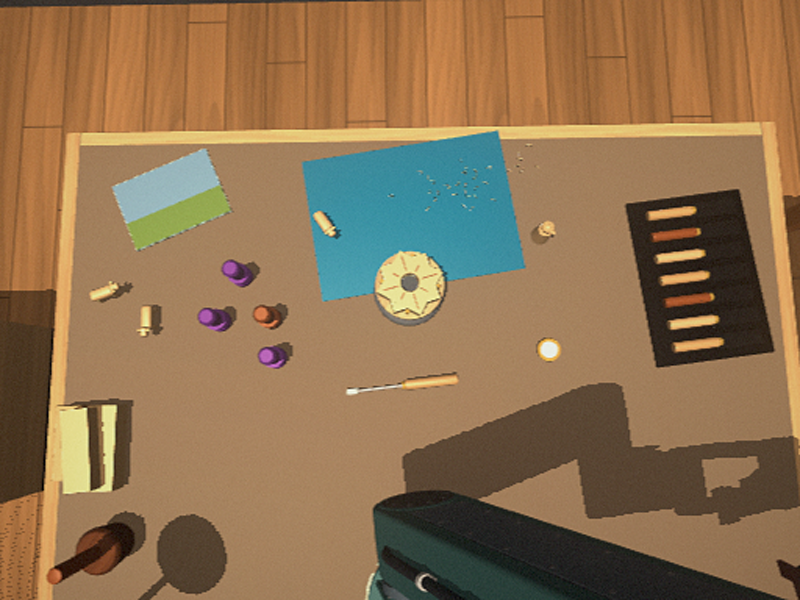

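View pics/s0b.png

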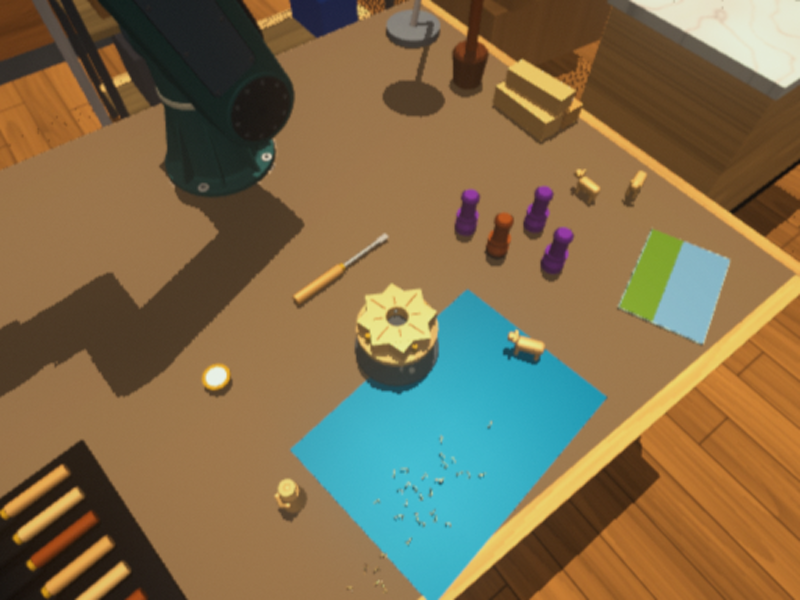

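The top view shows the light at (548,349), the star recess at (410,283), the brown pusher at (265,315) among three purple ones at (237,270), (213,318) and (272,356), and the gouge at (400,384). In the scene view they are the light at (216,378), recess at (397,317) and brown pusher at (500,235). All pixel positions are in the 800x600 pictures.

Run:
```python
from h import *
ims={n:cv2.imread(f"pics/{n[0]}0.png") for n in("scene","top")}
S,T=cam("scene"),cam("top")
def tri(us,ut):
    A=[];b=[]
    for c,u in((S,us),(T,ut)):
        K,Rw,o=c; d=Rw@np.linalg.inv(K)@np.array([*u,1.]); d/=np.linalg.norm(d); P=np.eye(3)-np.outer(d,d); A.append(P);b.append(P@o)
    return np.linalg.lstsq(np.vstack(A),np.hstack(b),rcond=None)[0]
def blob(n,c,r,f):
    im=ims[n]; hsv=cv2.cvtColor(im,cv2.COLOR_BGR2HSV).astype(int); m=f(hsv).astype(np.uint8)
    y0,x0=int(c[1]/1.5625)-r,int(c[0]/1.5625)-r
    sub=m[y0:y0+2*r,x0:x0+2*r]; k,l,st,ce=cv2.connectedComponentsWithStats(sub)
    i=1+np.argmax(st[1:,4]); ys,xs=np.where(l==i)
    return ce[i]+[x0,y0],st[i]+np.array([x0,y0,0,0,0])
lens=lambda h:(h[...,2]>200)&(h[...,1]<70)
dark=lambda h:(h[...,2]<130)
for nm,cs,ct,f,r in(("light",(216,378),(548,349),lens,14),("rec",(397,317),(410,283),dark,9)):
    a,sa=blob("scene",cs,r,f); b,sb=blob("top",ct,r,f); print(nm,a,sa,b,sb,tri(a,b))
    for z in(21,92,100,110): print(z,ray(S,a,z).round(1),ray(T,b,z).round(1))
# pusher crops
t=ims["top"][155:245,120:200]; s=ims["scene"][110:185,280:375]
cv2.imwrite("pics/c.png",np.hstack([cv2.resize(t,(400,450),interpolation=2),cv2.resize(s[:, :80],(400,450),interpolation=2)]))
```

```text
light [137.90082645 240.47933884] [132 235  13  12 121] [351.06593407 223.38461538] [346 219  11  10  91] [ 475.57403167 -244.97276028   18.86746802]
21 [ 476.6 -245.3   21. ] [ 475.6 -244.    21. ]
92 [ 517.  -244.4   92. ] [ 472.  -226.2   92. ]
100 [ 521.6 -244.3  100. ] [ 471.6 -224.2  100. ]
110 [ 527.3 -244.2  110. ] [ 471.1 -221.6  110. ]
rec [253.75       202.35576923] [248 198  13  10 104] [261.63095238 180.79761905] [257 175  11  12  84] [599.39890445  30.27973074 100.90755352]
21 [562.   58.4  21. ] [613.   29.1  21. ]
92 [595.   33.1  92. ] [601.1  30.5  92. ]
100 [598.8  30.2 100. ] [599.8  30.6 100. ]
110 [603.4  26.7 110. ] [598.1  30.8 110. ]
```

View pics/c.png

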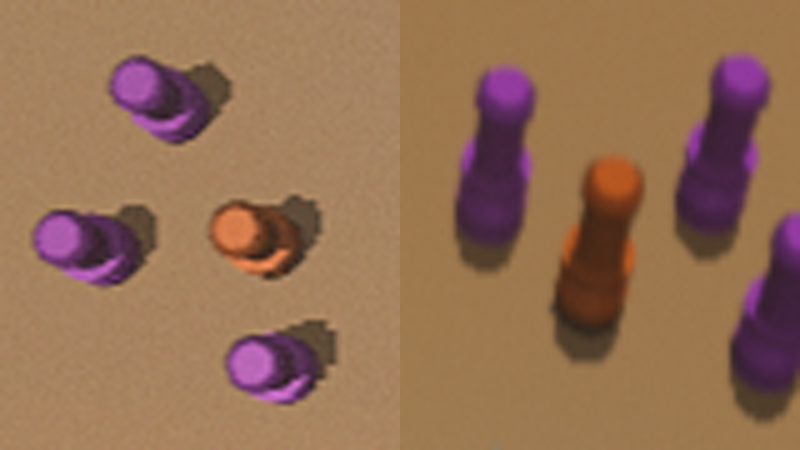

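The crop shows the brown pusher's knob top at top-camera pixel (167.4,200.6), and the purple knobs at (147.4,171.4), (132.4,202.6) and (170.4,227.2).

Run:
```python
from h import *
T=cam("top");S=cam("scene")
for u in((167.4,200.6),(147.4,171.4),(132.4,202.6),(170.4,227.2)): print(ray(T,u,95).round(1))
print(ray(S,(280+213/5,110+180/6),95))
g=[ray(T,np.array(u)/1.5625,10).round(0) for u in((348,391),(403,384),(458,378))];print("gouge",g)
print("shep",ray(T,np.array((546,229))/1.5625,40),"sheep",ray(T,np.array((326,223))/1.5625,23))
print(R(monitor.state()["ee_rot"]).round(3))
```

```text
[546.4 306.7  95. ]
[634.1 367.2  95. ]
[542.1 409.   95. ]
[468.8 296.8  95. ]
[549.67246596 305.37420166  95.        ]
gouge [array([399., 153.,  10.]), array([411.,  44.,  10.]), array([422., -65.,  10.])]
shep [ 713.58715391 -246.04802587   40.        ] sheep [737.85659174 195.22729245  23.        ]
[[ 0.975  0.222 -0.   ]
 [ 0.222 -0.975  0.002]
 [ 0.    -0.002 -1.   ]]
```

>>> {"name": "arm_command", "arguments": {"deltas": [[0.9,0.9,0,0,0,-0.0712],[0.9,0.9,0,0,0,-0.0712],[0.9,0.9,0,0,0,-0.0712],[0.9,0.9,0,0,0,-0.0712],[0.9,0.9,0,0,0,-0.0712],[0.9,0.9,0,0,0,-0.0712],[0.9,0.9,0,0,0,-0.0712],[0.9,0.9,0,0,0,-0.0712],[0.9,0.9,0,0,0,-0.0712],[0.9,0.9,0,0,0,-0.0712]], "fingers": 0}}

```text
clock: 0.93
ee_pos: [406.3, -310.3, 222.4]
ee_rot: [-3.139, -0.006, -0.002]
force: [0.2, 0.4, -0.8]
opening: 88.4
finger_force: 0.0
```

>>> {"name": "arm_command", "arguments": {"deltas": [[0.243,0.2333,-0.3387,0,0,0],[0.243,0.2333,-0.3387,0,0,0],[0.243,0.2333,-0.3387,0,0,0],[0.243,0.2333,-0.3387,0,0,0],[0.243,0.2333,-0.3387,0,0,0],[0.243,0.2333,-0.3387,0,0,0],[0.243,0.2333,-0.3387,0,0,0]]}}

```text
clock: 1.52
ee_pos: [475.9, -246.1, 121.7]
ee_rot: [3.141, 0.0, 0.001]
force: [0.6, -0.6, 0.9]
opening: 87.8
finger_force: 0.0
```

Run:
```python
from h import *
s=monitor.state(); c=cam("wrist",s); im=shot("wrist","w1"); print(s["clock"],s["ee_pos"],s["ee_rot"],s["force"])
print(proj(c,(476,-245,21)))
```

```text
1.5167 [ 475.92543414 -246.07525681  121.65117253] [3.14082932e+00 1.22808304e-04 5.08867686e-04] [ 0.63255048 -0.63848108  0.94595276]
[252.25697551 188.91164087]
```

View pics/w1.png

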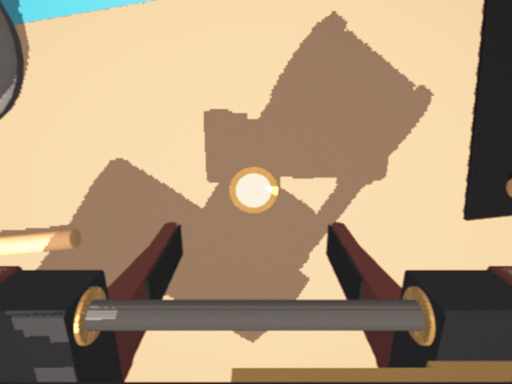

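The wrist view shows the light at about (254,190), centred between the open fingers; the gouge's handle end is at (75,240), clear of them.

```bash
cat >> h.py <<'E'
def light(im,c,z=21,n=(254,190),r=60):
    h=cv2.cvtColor(im,cv2.COLOR_RGB2HSV).astype(int); y0,x0=int(n[1])-r,int(n[0])-r; h=h[y0:y0+2*r,x0:x0+2*r]
    m=((h[...,2]>170)&(h[...,1]<60)).astype(np.uint8)
    k,l,st,ce=cv2.connectedComponentsWithStats(m); i=1+np.argmax(st[1:,4])
    ct=max(cv2.findContours((l==i).astype(np.uint8),0,1)[0],key=cv2.contourArea)
    e=cv2.fitEllipse(cv2.convexHull(ct)); gold=((h[...,1]>150)&(h[...,2]>110)).astype(np.uint8)
    k,l,st,ce=cv2.connectedComponentsWithStats(gold|m); i=l[r,r]
    ct=max(cv2.findContours((l==i).astype(np.uint8),0,1)[0],key=cv2.contourArea); e2=cv2.fitEllipse(cv2.convexHull(ct))
    off=np.array([x0,y0]); return [(np.round(x[1],1),np.round(off+x[0],2),ray(c,off+x[0],z).round(2)) for x in(e,e2)]
E
python3 - <<'E'
from h import *
for i in range(2):
    s=monitor.state(); im=imaging.camera("wrist"); print(s["ee_pos"],light(im,cam("wrist",s)))
s["ee_pos"]=np.array([476.05,-245,121.0]);s["ee_rot"]=np.array([np.pi,0,0]); print(light(im,cam("wrist",s)))
E
```

```text
[ 476.0539327  -246.40098519  122.06985507] [(array([32.4, 36.2]), array([253.12, 190.06]), array([ 474.97, -246.17,   21.  ])), (array([32.4, 36.2]), array([253.12, 190.06]), array([ 474.97, -246.17,   21.  ]))]
[ 476.1479652  -246.56311644  122.28572992] [(array([32.6, 35.6]), array([252.79, 190.12]), array([ 474.98, -246.05,   21.  ])), (array([32.6, 35.6]), array([252.79, 190.12]), array([ 474.98, -246.05,   21.  ]))]
[(array([32.6, 35.6]), array([252.79, 190.12]), array([ 475.12, -244.34,   21.  ])), (array([32.6, 35.6]), array([252.79, 190.12]), array([ 475.12, -244.34,   21.  ]))]
```

>>> {"name": "arm_command", "arguments": {"deltas": [[-0.003,0.002,-0.12,0,0,0],[-0.003,0.002,-0.24,0,0,0],[-0.003,0.002,-0.32,0,0,0],[-0.003,0.002,-0.3567,0,0,0],[-0.003,0.002,-0.3567,0,0,0],[-0.003,0.002,-0.3567,0,0,0]]}}

```text
clock: 2.17
ee_pos: [475.3, -245.1, 14.6]
ee_rot: [3.141, -0.001, 0.0]
force: [0.3, 0.7, -0.1]
opening: 88.3
finger_force: 0.0
```

>>> {"name": "arm_command", "arguments": {"deltas": [[0,0,0,0,0,0],[0,0,0,0,0,0],[0,0,0,0,0,0],[0,0,0,0,0,0],[0,0,0,0,0,0],[0,0,0,0,0,0],[0,0,0,0,0,0],[0,0,0,0,0,0]], "fingers": 1, "force": 8}}

```text
clock: 2.83
ee_pos: [475.3, -244.5, 14.2]
ee_rot: [3.141, 0.0, 0.0]
force: [0.0, -0.3, 2.7]
opening: 45.4
finger_force: 8.0
```

>>> {"name": "arm_command", "arguments": {"deltas": [[0,0,0,0,0,0],[0,0,0,0,0,0],[0,0,0,0,0,0],[0,0,0,0,0,0],[0,0,0.1,0,0,0],[0,0,0.22,0,0,0],[0,0,0.32,0,0,0],[0,0,0.3567,0,0,0],[0,0,0.3567,0,0,0],[0,0,0.3567,0,0,0],[0,0,0.3567,0,0,0]], "fingers": 0}}

```text
clock: 3.75
ee_pos: [474.3, -243.8, 119.9]
ee_rot: [-3.14, -0.0, 0.002]
force: [-0.3, 0.7, -1.2]
opening: 87.9
finger_force: 0.0
```

Run:
```python
from h import *
for i in range(3):
    s=monitor.state(); im=imaging.camera("wrist"); e=s["ee_pos"]
    s["ee_pos"]=np.array([475.15,-244.4,121.0]);s["ee_rot"]=np.array([np.pi,0,0]); print(e,s["clock"],light(im,cam("wrist",s))[0])
```

```text
[ 474.29994332 -243.84605006  119.91003202] 3.75 (array([33.1, 36.1]), array([255.28, 188.79]), array([ 475.52, -246.05,   21.  ]))
[ 474.06910458 -243.6911988   119.51977982] 3.8 (array([33.1, 36. ]), array([255.4 , 188.56]), array([ 475.74, -246.16,   21.  ]))
[ 474.04420656 -243.66365649  119.4286253 ] 3.85 (array([33., 36.]), array([255.39, 188.5 ]), array([ 475.8 , -246.15,   21.  ]))
```

>>> {"name": "arm_command", "arguments": {"deltas": [[0,0,0,0,0,0],[0,0,0,0,0,0],[0,0,0,0,0,0],[0,0,0,0,0,0],[0,0,0,0,0,0],[0,0,0,0,0,0]]}}

```text
clock: 4.4
ee_pos: [475.2, -244.4, 121.0]
ee_rot: [-3.142, -0.0, -0.0]
force: [0.3, 0.3, 0.1]
opening: 87.9
finger_force: 0.0
```

Run:
```python
from h import *
for i in range(4):
    s=monitor.state(); im=imaging.camera("wrist"); e=s["ee_pos"]; print(light(im,cam("wrist",s))[0])
    s["ee_pos"]=np.array([475.15,-244.4,121.0]);s["ee_rot"]=np.array([np.pi,0,0]); print(e,s["clock"],light(im,cam("wrist",s))[0],s["qvel"].round(4)[:3])
```

```text
(array([32.8, 35.9]), array([254.4 , 189.45]), array([ 474.91, -245.26,   21.  ]))
[ 475.18163421 -244.43286623  121.00542428] 4.4 (array([32.8, 35.9]), array([254.4 , 189.45]), array([ 474.87, -245.24,   21.  ])) [ 0.0004 -0.0023 -0.0001]
(array([32.8, 35.9]), array([254.42, 189.47]), array([ 474.9 , -245.28,   21.  ]))
[ 475.19515762 -244.4310821   121.03010239] 4.45 (array([32.8, 35.9]), array([254.42, 189.47]), array([ 474.86, -245.26,   21.  ])) [ 0.0013 -0.0011 -0.0001]
(array([32.8, 35.8]), array([254.4 , 189.45]), array([ 474.89, -245.29,   21.  ]))
[ 475.17917764 -244.45417119  121.09120994] 4.5 (array([32.8, 35.8]), array([254.4 , 189.45]), array([ 474.88, -245.23,   21.  ])) [-0.0008 -0.0002  0.0008]
(array([32.9, 35.9]), array([254.42, 189.46]), array([ 474.87, -245.28,   21.  ]))
[ 475.16418735 -244.42862922  121.07693208] 4.55 (array([32.9, 35.9]), array([254.42, 189.46]), array([ 474.86, -245.26,   21.  ])) [-0.0011 -0.0001  0.0018]
```

>>> {"name": "arm_command", "arguments": {"deltas": [[0.415,0.915,0.2667,0,0,0],[0.415,0.915,0.2667,0,0,0],[0.415,0.915,0.2667,0,0,0],[0.415,0.915,0.2667,0,0,0],[0.415,0.915,0.2667,0,0,0],[0.415,0.915,0.2667,0,0,0],[0.415,0.915,0.2667,0,0,0],[0.415,0.915,0.2667,0,0,0],[0.415,0.915,0.2667,0,0,0],[0.415,0.915,0.2667,0,0,0],[0.415,0.915,0.2667,0,0,0],[0.415,0.915,0.2667,0,0,0]]}}

```text
clock: 5.6
ee_pos: [598.6, 28.8, 200.4]
ee_rot: [3.141, -0.002, -0.003]
force: [0.3, -0.2, 0.4]
opening: 87.6
finger_force: 0.0
```

>>> {"name": "arm_command", "arguments": {"deltas": [[0,0,0,0,0,0],[0,0,0,0,0,0],[0,0,0,0,0,0]]}}

```text
clock: 5.85
ee_pos: [599.3, 29.2, 200.8]
ee_rot: [-3.142, 0.002, 0.001]
force: [0.3, -0.2, 0.2]
opening: 88.2
finger_force: 0.0
```

Run:
```python
from h import *
s=monitor.state(); im=shot("wrist","w2"); print(s["clock"],s["ee_pos"],s["ee_rot"],s["qvel"].round(4))
np.save("st2.npy",np.r_[s["ee_pos"],s["ee_rot"]])
cv2.imwrite("pics/w2c.png",cv2.resize(im[110:270,154:354],(800,640),interpolation=2)[:600,:,::-1])
```

```text
5.85 [599.29668249  29.17584932 200.83710053] [-3.14151668e+00  1.96848915e-03  7.46009794e-04] [ 0.0068  0.0011 -0.005  -0.0003  0.0008  0.0006]
```

View pics/w2c.png

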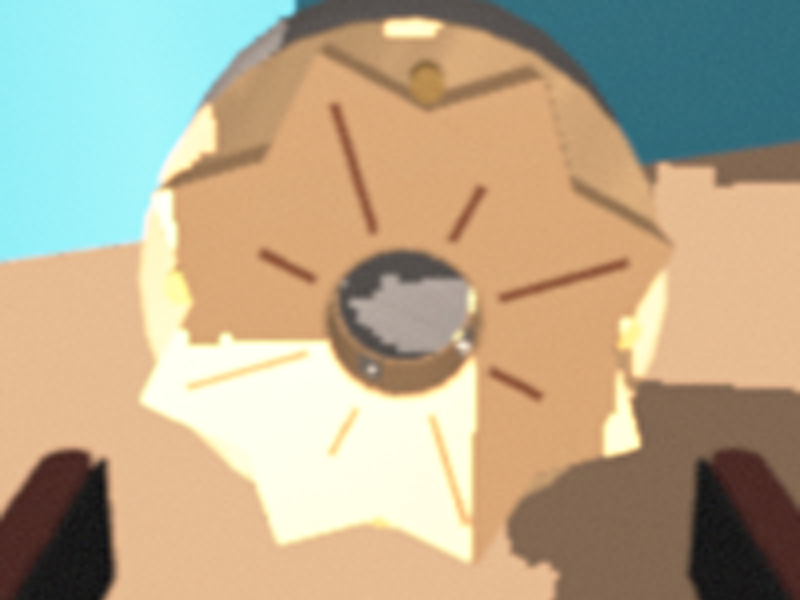

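The crop of the wrist view shows the bore mouth centred at about crop (405,322), i.e. image (255,190.5), 38 px across, with shadow over part of the star. I'll take a second view from 80 mm back for the height.

>>> {"name": "arm_command", "arguments": {"deltas": [[-0.1,0,0,0,0,0],[-0.2,0,0,0,0,0],[-0.25,0,0,0,0,0],[-0.2667,0,0,0,0,0],[-0.2667,0,0,0,0,0],[-0.2667,0,0,0,0,0],[-0.2667,0,0,0,0,0],[-0.2667,0,0,0,0,0],[-0.2667,0,0,0,0,0],[-0.2667,0,0,0,0,0]]}}

```text
clock: 6.73
ee_pos: [520.3, 30.0, 200.9]
ee_rot: [-3.142, -0.0, -0.0]
force: [0.0, 0.1, 0.0]
opening: 87.8
finger_force: 0.0
```

```bash
cat >> h.py <<'E'
def circ(im,c0,r0,dr=6,n=72):
    g=cv2.GaussianBlur(im,(0,0),0.8).astype(np.float32); P=[]
    for a in np.linspace(0,2*np.pi,n,endpoint=False):
        rr=np.arange(r0-dr,r0+dr,0.25); x=(c0[0]+rr*np.cos(a)).astype(np.float32)[None]; y=(c0[1]+rr*np.sin(a)).astype(np.float32)[None]
        p=cv2.remap(g,x,y,cv2.INTER_LINEAR)[0]; d=np.linalg.norm(np.gradient(p,axis=0),axis=1); 
        ok=np.where((d>0.5*d.max())&(d>=np.r_[0,d[:-1]])&(d>=np.r_[d[1:],0]))[0]
        k=ok[-1]; P.append((x[0,k],y[0,k]))
    P=np.array(P,np.float32)
    for _ in range(8):
        e=cv2.fitEllipseDirect(P); (cx,cy),(A,B),t=e; t=np.radians(t); q=(P-[cx,cy])@np.array([[np.cos(t),-np.sin(t)],[np.sin(t),np.cos(t)]])
        dev=np.abs(np.hypot(q[:,0]/(A/2),q[:,1]/(B/2))-1)*A/2; keep=dev<max(0.6,np.percentile(dev,85))
        if keep.all(): break
        P=P[keep].astype(np.float32)
    return e,len(P),dev.mean()
E
python3 - <<'E'
from h import *
s=monitor.state(); im=shot("wrist","w3"); print(s["clock"],s["ee_pos"],s["ee_rot"],s["qvel"].round(4))
np.save("st3.npy",np.r_[s["ee_pos"],s["ee_rot"]])
c3=cam("wrist",s); p=np.load("st2.npy"); c2=cam("wrist",dict(ee_pos=p[:3],ee_rot=p[3:]))
im2=cv2.imread("pics/w2.png")[:,:,::-1].copy()
n3=proj(c3,(600,30,102)); print(n3)
e2=circ(im2,(255.2,190.5),19); e3=circ(im,n3,19.); print(e2,e3)
V=im.copy()
for I,e,nm in((im2,e2,2),(im,e3,3)):
    V=cv2.resize(I,None,fx=4,fy=4,interpolation=2); (c,ax,t)=e[0]
    cv2.ellipse(V,((c[0]*4+1.5,c[1]*4+1.5),(ax[0]*4,ax[1]*4),t),(0,255,0),1)
    x,y=int(c[0]*4),int(c[1]*4); globals()[f"v{nm}"]=V[max(0,y-160):max(0,y-160)+320,x-200:x+200]
cv2.imwrite("pics/v.png",np.hstack([v2,v3])[:,:,::-1])
u2,u3=e2[0][0],e3[0][0]
for z in range(94,112,2): print(z,ray(c2,u2,z).round(2),ray(c3,u3,z).round(2))
E
```

```text
6.7333 [520.26442258  30.02949407 200.8972548 ] [-3.14150621e+00 -1.74894435e-04 -1.49688859e-04] [ 0.0001 -0.0047  0.0053  0.0001  0.0022 -0.0002]
[253.56901791  99.01730225]
(((255.0843048095703, 190.4842071533203), (36.48689270019531, 40.70763397216797), 98.10055541992188), 41, np.float64(0.19974177475787916)) (((255.52908325195312, 99.84484100341797), (42.4599609375, 44.73664093017578), 179.6800079345703), 47, np.float64(0.20061637113403352))
94 [595.81  27.7   94.  ] [599.27  28.32  94.  ]
96 [596.44  27.7   96.  ] [599.29  28.33  96.  ]
98 [597.07  27.71  98.  ] [599.3   28.33  98.  ]
100 [597.7   27.71 100.  ] [599.32  28.34 100.  ]
102 [598.34  27.72 102.  ] [599.34  28.35 102.  ]
104 [598.97  27.72 104.  ] [599.35  28.36 104.  ]
106 [599.6   27.73 106.  ] [599.37  28.37 106.  ]
108 [600.23  27.73 108.  ] [599.38  28.37 108.  ]
110 [600.86  27.74 110.  ] [599.4   28.38 110.  ]
```

View pics/v.png

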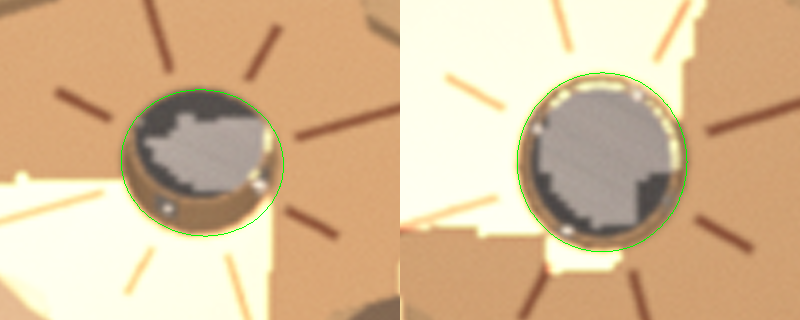

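The overlay shows the mouth ellipse fitting well in the straight-down view (centre (255.5,99.8)) and slightly loose on the left in the oblique one; the mouth height comes out near 105 mm. I'll view the light in that same straight-down geometry to take out the camera bias.

>>> {"name": "arm_command", "arguments": {"deltas": [[-0.415,-0.915,-0.28,0,0,0],[-0.415,-0.915,-0.28,0,0,0],[-0.415,-0.915,-0.28,0,0,0],[-0.415,-0.915,-0.28,0,0,0],[-0.415,-0.915,-0.28,0,0,0],[-0.415,-0.915,-0.28,0,0,0],[-0.415,-0.915,-0.28,0,0,0],[-0.415,-0.915,-0.28,0,0,0],[-0.415,-0.915,-0.28,0,0,0],[-0.415,-0.915,-0.28,0,0,0],[-0.415,-0.915,-0.28,0,0,0],[-0.415,-0.915,-0.28,0,0,0]]}}

```text
clock: 7.78
ee_pos: [395.8, -243.4, 117.3]
ee_rot: [-3.141, -0.002, -0.001]
force: [0.2, -0.0, -1.4]
opening: 87.8
finger_force: 0.0
```

>>> {"name": "arm_command", "arguments": {"deltas": [[0,0,0,0,0,0],[0,0,0,0,0,0],[0,0,0,0,0,0],[0,0,0,0,0,0],[0,0,0,0,0,0]]}}

```text
clock: 8.2
ee_pos: [395.3, -244.2, 117.1]
ee_rot: [3.142, 0.001, 0.0]
force: [1.0, -0.9, 0.5]
opening: 87.9
finger_force: 0.0
```

Run:
```python
from h import *
for i in range(3):
    s=monitor.state(); im=shot("wrist","w4"); c=cam("wrist",s); n=proj(c,(475,-245,21))
    print(s["clock"],s["ee_pos"],s["ee_rot"].round(4),n,light(im,c,21,n,50)[0]); e=circ(im,n,27.,7); print(e,ray(c,e[0][0],21))
```

```text
8.2 [ 395.3340681  -244.15432093  117.13277283] [3.1416e+00 1.1000e-03 3.0000e-04] [254.58733691  99.13392744] (array([45.6, 52.3]), array([251.65,  97.4 ]), array([ 476.37, -242.56,   21.  ]))
(((254.31134033203125, 98.90454864501953), (54.532474517822266, 57.319236755371094), 8.478981018066406), 39, np.float64(0.23483891376162647)) [ 475.18220928 -244.77000128   21.        ]
8.25 [ 395.28359516 -244.24551816  117.09922069] [-3.1416e+00 -8.0000e-04 -2.0000e-04] [254.46167302  99.06668024] (array([45.5, 52.2]), array([251.44,  97.65]), array([ 476.12, -242.49,   21.  ]))
(((254.48570251464844, 98.20471954345703), (54.292076110839844, 59.70232009887695), 11.77055549621582), 36, np.float64(0.2136882988231459)) [ 475.68538037 -245.0188135    21.        ]
8.3 [ 395.23367602 -244.29827772  117.07271186] [-3.1415e+00 -7.0000e-04 -1.0000e-04] [254.3936128   98.99666607] (array([45.6, 52.3]), array([251.38,  97.36]), array([ 476.29, -242.49,   21.  ]))
(((254.54405212402344, 97.74628448486328), (54.73925018310547, 59.33002853393555), 18.11433982849121), 42, np.float64(0.263606468821499)) [ 475.99371161 -245.12347455   21.        ]
```

Run:
```python
import cv2,numpy as np
im=cv2.imread("pics/w4.png")[:,:,::-1]
h=cv2.cvtColor(im.copy(),cv2.COLOR_RGB2HSV)
print("row", [(x,*im[98,x]) for x in range(218,292,2)])
print("col", [(y,*im[y,254]) for y in range(64,134,2)])
```

```text
row [(218, np.uint8(251), np.uint8(227), np.uint8(183)), (220, np.uint8(251), np.uint8(227), np.uint8(182)), (222, np.uint8(251), np.uint8(225), np.uint8(180)), (224, np.uint8(251), np.uint8(227), np.uint8(182)), (226, np.uint8(253), np.uint8(235), np.uint8(181)), (228, np.uint8(255), np.uint8(255), np.uint8(202)), (230, np.uint8(255), np.uint8(255), np.uint8(210)), (232, np.uint8(255), np.uint8(255), np.uint8(208)), (234, np.uint8(255), np.uint8(255), np.uint8(255)), (236, np.uint8(255), np.uint8(255), np.uint8(255)), (238, np.uint8(255), np.uint8(255), np.uint8(255)), (240, np.uint8(255), np.uint8(255), np.uint8(255)), (242, np.uint8(255), np.uint8(255), np.uint8(255)), (244, np.uint8(255), np.uint8(255), np.uint8(255)), (246, np.uint8(255), np.uint8(255), np.uint8(255)), (248, np.uint8(255), np.uint8(255), np.uint8(255)), (250, np.uint8(255), np.uint8(255), np.uint8(255)), (252, np.uint8(255), np.uint8(255), np.uint8(255)), (254, np.uint8(255), np.uint8(255), np.uint8(255)), (256, np.uint8(255), np.uint8(255), np.uint8(255)), (258, np.uint8(255), np.uint8(255), np.uint8(255)), (26
[... 1933 characters left out ...]
nt8(255), np.uint8(255)), (108, np.uint8(255), np.uint8(255), np.uint8(255)), (110, np.uint8(255), np.uint8(255), np.uint8(255)), (112, np.uint8(255), np.uint8(255), np.uint8(255)), (114, np.uint8(253), np.uint8(248), np.uint8(231)), (116, np.uint8(253), np.uint8(248), np.uint8(231)), (118, np.uint8(253), np.uint8(248), np.uint8(232)), (120, np.uint8(245), np.uint8(222), np.uint8(168)), (122, np.uint8(228), np.uint8(178), np.uint8(102)), (124, np.uint8(228), np.uint8(178), np.uint8(102)), (126, np.uint8(217), np.uint8(165), np.uint8(96)), (128, np.uint8(165), np.uint8(131), np.uint8(100)), (130, np.uint8(161), np.uint8(129), np.uint8(103)), (132, np.uint8(163), np.uint8(130), np.uint8(104))]
```

Run:
```python
from h import *
s=monitor.state(); im=imaging.camera("wrist"); c=cam("wrist",s); print(s["clock"],s["ee_pos"],s["ee_rot"])
n=proj(c,(475,-245,21)).astype(int); B=cv2.resize(im[...,2],None,fx=4,fy=4,interpolation=1)
y0,x0=(n[1]-30)*4,(n[0]-30)*4; m=(B[y0:y0+240,x0:x0+240]>220).astype(np.uint8)
k,l,st,ce=cv2.connectedComponentsWithStats(m); ct=max(cv2.findContours((l==l[120,120]).astype(np.uint8),0,1)[0],key=cv2.contourArea)
e=cv2.fitEllipse(cv2.convexHull(ct)); u=(np.array(e[0])+[x0,y0]-1.5)/4; print(np.array(e[1])/4,u,ray(c,u,21))
```

```text
8.35 [ 395.18650401 -244.36803956  117.04436922] [-3.14153627e+00 -4.02820837e-04 -8.25321933e-05]
[40.0695343  43.63831711] [253.04981041  98.71209145] [ 475.17494597 -243.96430423   21.        ]
```

>>> {"name": "arm_command", "arguments": {"deltas": [[0.13,0,0,0,0,0],[0.267,0,-0.03,0,0,0],[0.267,0,-0.14,0,0,0],[0.267,0,-0.24,0,0,0],[0.267,0,-0.31,0,0,0],[0.267,0,-0.3443,0,0,0],[0.267,0,-0.3443,0,0,0],[0.267,0,-0.3443,0,0,0],[0.267,0,-0.3443,0,0,0],[0.267,0,-0.3443,0,0,0],[0.267,0,-0.3443,0,0,0],[0.267,0,-0.3443,0,0,0]]}}

```text
clock: 9.4
ee_pos: [475.9, -244.9, 14.8]
ee_rot: [3.141, 0.0, 0.003]
force: [0.2, -0.0, 0.3]
opening: 87.9
finger_force: 0.0
```

>>> {"name": "arm_command", "arguments": {"deltas": [[0,0,0,0,0,0],[0,0,0,0,0,0],[0,0,0,0,0,0],[0,0,0,0,0,0],[0,0,0,0,0,0],[0,0,0,0,0,0],[0,0,0,0,0,0],[0,0,0,0,0,0]], "fingers": 1, "force": 10}}

```text
clock: 10.07
ee_pos: [475.2, -244.4, 13.7]
ee_rot: [-3.141, -0.0, 0.0]
force: [0.3, 0.7, -0.3]
opening: 45.2
finger_force: 10.0
```

>>> {"name": "arm_command", "arguments": {"deltas": [[0,0,0.1,0,0,0],[0,0,0.2,0,0,0],[0.05,0.1,0.3,0,0,0],[0.1,0.2,0.4,0,0,0],[0.15,0.32,0.4333,0,0,0],[0.2,0.44,0.4333,0,0,0],[0.25,0.56,0.4333,0,0,0],[0.3,0.67,0.4333,0,0,0],[0.35,0.77,0.4333,0,0,0],[0.39,0.85,0.4333,0,0,0],[0.41,0.9,0.4333,0,0,0],[0.4138,0.9103,0.4333,0,0,0]]}}

```text
clock: 11.07
ee_pos: [600.3, 31.5, 143.5]
ee_rot: [-3.141, -0.005, -0.001]
force: [-0.3, 0.1, 0.2]
opening: 45.8
finger_force: 10.0
```

>>> {"name": "arm_command", "arguments": {"deltas": [[0,0,-0.03,0,0,0],[0,0,-0.05,0,0,0],[0,0,-0.05,0,0,0],[0,0,-0.05,0,0,0],[0,0,-0.05,0,0,0],[0,0,-0.05,0,0,0],[0,0,-0.05,0,0,0]]}}

```text
clock: 11.65
ee_pos: [599.5, 28.1, 129.0]
ee_rot: [-3.142, 0.001, -0.001]
force: [1.1, 0.9, -0.1]
opening: 45.6
finger_force: 10.0
```

Run:
```python
from h import *
s=monitor.state(); print(s["clock"],s["ee_pos"],s["force"],s["opening"]); a=shot("scene","s5"); w=shot("wrist","w5"); 
A=cv2.resize(a[150:250,190:310],(600,500),interpolation=2); W=cv2.resize(w[130:330,150:350],(500,500),interpolation=2)
cv2.imwrite("pics/v5.png",cv2.resize(np.hstack([A,W]),(792,360))[:,:,::-1])
```

```text
11.65 [599.51922578  28.08739415 129.00426852] [ 1.09631479  0.9038213  -0.12534976] 45.61586981933989
```

View pics/v5.png

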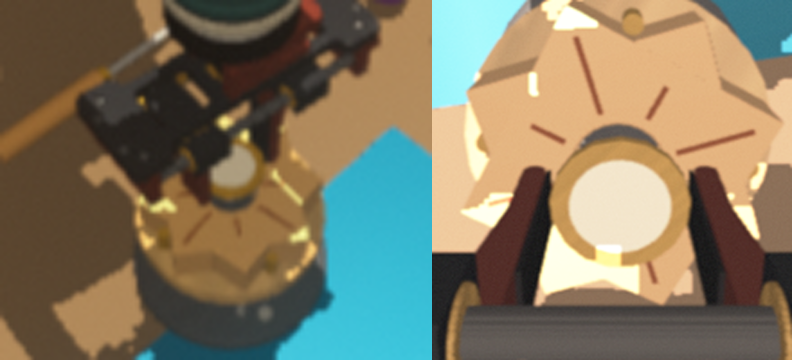

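The wrist view shows the light gripped level with the recess just ahead and below it; the scene view shows it hanging over the star's centre. I'm lowering in small force-checked steps.

>>> {"name": "arm_command", "arguments": {"deltas": [[0,0,-0.015,0,0,0],[0,0,-0.03,0,0,0],[0,0,-0.045,0,0,0],[0,0,-0.045,0,0,0],[0,0,-0.045,0,0,0],[0,0,-0.045,0,0,0]]}}

```text
clock: 12.25
ee_pos: [599.3, 28.7, 115.0]
ee_rot: [-3.141, -0.0, 0.001]
force: [0.0, -0.2, -0.5]
opening: 44.8
finger_force: 10.0
```

>>> {"name": "arm_command", "arguments": {"deltas": [[0,0,-0.003,0,0,0],[0,0,-0.006,0,0,0],[0,0,-0.008,0,0,0],[0,0,-0.01,0,0,0]]}}

```text
clock: 12.58
ee_pos: [599.4, 28.7, 112.2]
ee_rot: [-3.142, -0.0, -0.0]
force: [0.5, -0.4, 0.3]
opening: 45.3
finger_force: 10.0
```

>>> {"name": "arm_command", "arguments": {"deltas": [[0,0,-0.003,0,0,0],[0,0,-0.006,0,0,0],[0,0,-0.006,0,0,0]]}}

```text
clock: 12.83
ee_pos: [599.2, 28.7, 110.2]
ee_rot: [-3.141, -0.0, 0.0]
force: [0.0, 0.1, -0.8]
opening: 45.3
finger_force: 10.0
```

>>> {"name": "arm_command", "arguments": {"deltas": [[0,0,-0.003,0,0,0],[0,0,-0.005,0,0,0],[0,0,-0.005,0,0,0]]}}

```text
clock: 13.08
ee_pos: [599.3, 28.7, 108.8]
ee_rot: [-3.141, -0.0, 0.0]
force: [0.7, -0.3, -0.6]
opening: 45.4
finger_force: 10.0
```

>>> {"name": "arm_command", "arguments": {"deltas": [[0,0,-0.003,0,0,0],[0,0,-0.004,0,0,0],[0,0,-0.004,0,0,0]]}}

```text
clock: 13.33
ee_pos: [599.6, 28.7, 107.8]
ee_rot: [-3.141, -0.0, -0.001]
force: [-0.8, 0.9, 0.1]
opening: 45.0
finger_force: 10.0
```

>>> {"name": "arm_command", "arguments": {"deltas": [[0,0,-0.003,0,0,0],[0,0,-0.004,0,0,0],[0,0,-0.004,0,0,0]]}}

```text
clock: 13.58
ee_pos: [599.7, 28.7, 106.9]
ee_rot: [-3.141, -0.0, -0.001]
force: [0.5, 1.0, 3.0]
opening: 45.3
finger_force: 10.0
```

>>> {"name": "arm_command", "arguments": {"deltas": [[0,0,-0.0015,0,0,0],[0,0,-0.003,0,0,0],[0,0,-0.003,0,0,0]]}}

```text
clock: 13.83
ee_pos: [599.8, 28.7, 106.5]
ee_rot: [-3.141, -0.0, -0.002]
force: [-0.9, 0.9, 8.5]
opening: 45.4
finger_force: 11.4
```

>>> {"name": "arm_command", "arguments": {"deltas": [[0,0,0.003,0,0,0],[0,0,0.003,0,0,0]]}}

```text
clock: 14.0
ee_pos: [599.6, 28.7, 106.9]
ee_rot: [-3.141, -0.0, -0.001]
force: [-0.0, 0.7, 5.6]
opening: 45.4
finger_force: 10.0
```

>>> {"name": "arm_command", "arguments": {"deltas": [[0,0,0,0,0,0],[0,0,0,0,0,0],[0,0,0,0,0,0],[0,0,0,0,0,0],[0,0,0,0,0,0],[0,0,0.1,0,0,0],[0,0,0.2,0,0,0],[0,0,0.3,0,0,0],[0,0,0.3,0,0,0],[0,0,0.3,0,0,0],[0,0,0.3,0,0,0],[0,0,0.3,0,0,0]], "fingers": 0}}

```text
clock: 15.0
ee_pos: [597.9, 28.9, 194.7]
ee_rot: [-3.141, -0.0, 0.005]
force: [-0.7, 0.5, -0.4]
opening: 87.8
finger_force: 0.0
```

Run:
```python
from h import *
s=monitor.state(); print(s["clock"],s["ee_pos"],s["ee_rot"],s["force"],s["opening"]); w=shot("wrist","w6"); np.save("st6.npy",np.r_[s["ee_pos"],s["ee_rot"]])
c=cam("wrist",s); print(proj(c,(599.5,28.7,110)))
cv2.imwrite("pics/v6.png",cv2.resize(w[90:290,130:380],(750,600),interpolation=2)[:,:,::-1])
```

```text
15.0 [597.93310073  28.85246566 194.70179333] [-3.14112301e+00 -1.65089515e-04  5.34611045e-03] [-0.66985399  0.51652601 -0.3812047 ] 87.78395763596717
[253.66878455 192.33696775]
```

View pics/v6.png

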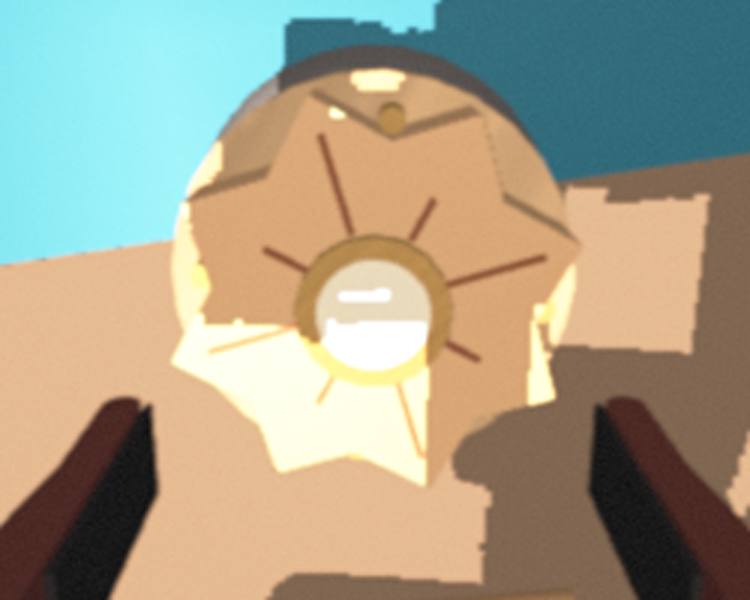

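The light stands centred in the recess (image centre about (254.7,193.7)) and has been released. Next is the pusher.

>>> {"name": "arm_command", "arguments": {"deltas": [[-0.171,0.924,0,0,0,0],[-0.171,0.924,0,0,0,0],[-0.171,0.924,0,0,0,0],[-0.171,0.924,0,0,0,0],[-0.171,0.924,0,0,0,0],[-0.171,0.924,0,0,0,0],[-0.171,0.924,0,0,0,0],[-0.171,0.924,0,0,0,0],[-0.171,0.924,0,0,0,0],[-0.171,0.924,0,0,0,0],[-0.171,0.924,0,0,0,0],[-0.171,0.924,0,0,0,0]]}}

```text
clock: 16.05
ee_pos: [548.3, 304.3, 196.2]
ee_rot: [3.141, -0.003, -0.001]
force: [1.3, -0.2, -1.3]
opening: 88.1
finger_force: 0.0
```

>>> {"name": "arm_command", "arguments": {"deltas": [[0,0,0,0,0,0],[0,0,0,0,0,0],[0,0,0,0,0,0],[0,0,0,0,0,0]]}}

```text
clock: 16.38
ee_pos: [548.3, 305.5, 196.6]
ee_rot: [-3.141, 0.001, -0.0]
force: [0.2, -0.1, -0.1]
opening: 87.8
finger_force: 0.0
```

Run:
```python
from h import *
s=monitor.state(); w=shot("wrist","w7"); c=cam("wrist",s); print(s["clock"],s["ee_pos"],proj(c,(548,306,96)))
h=cv2.cvtColor(w,cv2.COLOR_RGB2HSV).astype(int); n=proj(c,(548,306,96)).astype(int)
print("row",[tuple(map(int,h[n[1],x])) for x in range(n[0]-32,n[0]+33,4)]); print("col",[tuple(map(int,h[y,n[0]])) for y in range(n[1]-40,n[1]+41,4)])
cv2.imwrite("pics/v7.png",cv2.resize(w,(800,600))[:,:,::-1])
```

```text
16.3833 [548.26621931 305.45708641 196.62625314] [252.93008962 189.25373357]
row [(17, 83, 244), (18, 84, 244), (18, 82, 245), (17, 82, 245), (8, 159, 122), (9, 159, 154), (12, 131, 254), (20, 96, 255), (19, 101, 255), (19, 99, 255), (19, 102, 255), (12, 134, 254), (10, 145, 163), (17, 84, 244), (18, 81, 245), (18, 84, 244), (17, 83, 244)]
col [(14, 91, 145), (9, 147, 104), (9, 162, 131), (9, 161, 157), (9, 162, 112), (9, 158, 105), (9, 164, 131), (9, 158, 142), (9, 158, 157), (9, 160, 155), (19, 101, 255), (19, 100, 255), (18, 102, 255), (18, 104, 255), (9, 153, 197), (18, 80, 245), (13, 88, 235), (146, 132, 93), (147, 136, 135), (147, 124, 117), (150, 100, 247)]
```

View pics/v7.png

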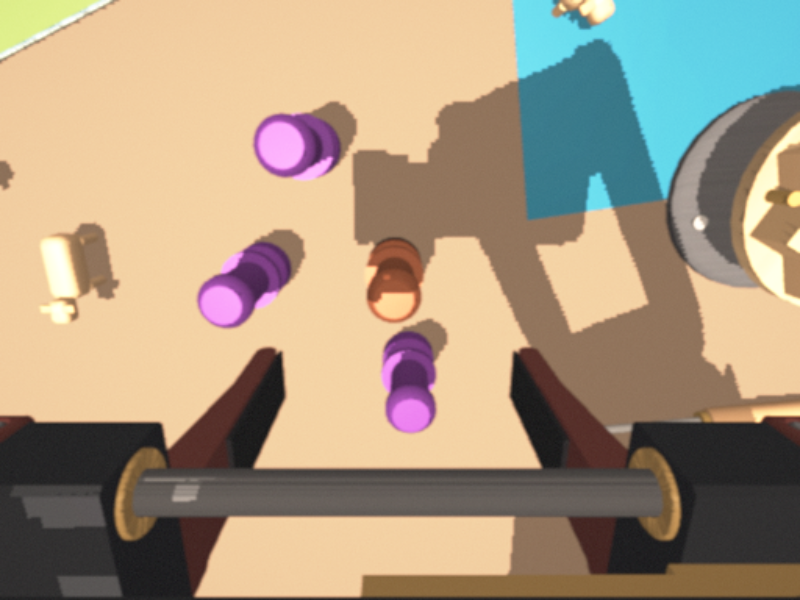

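The wrist view shows the brown pusher's knob at (394,293) of the 800x600 picture, i.e. (252.2,187.5), midway between the fingers. The purple ones are clear of the fingers' path.

Run:
```python
from h import *
s=monitor.state(); w=imaging.camera("wrist"); c=cam("wrist",s); print(s["clock"],s["ee_pos"])
h=cv2.cvtColor(w,cv2.COLOR_RGB2HSV).astype(int)
m=(((h[...,0]<13)&(h[...,1]>120))|((h[...,1]>93)&(h[...,0]<24))).astype(np.uint8); m[:, :225]=0; m[:,280:]=0; m[:145]=0;m[210:]=0
k,l,st,ce=cv2.connectedComponentsWithStats(m); i=1+np.argmax(st[1:,4]); print(st[i])
for y in range(165,208,3):
    xs=np.where(l[y]==i)[0]; print(y,xs.min() if len(xs) else 0,xs.max() if len(xs) else 0)
for u in((252.2,187.5),(252.6,188.5)):
  for z in(88,96): print(u,z,ray(c,u,z).round(2))
```

```text
16.4333 [548.19122989 305.60343264 196.60667446]
[ 226  145   54   62 2006]
165 235 275
168 234 274
171 235 273
174 239 272
177 237 271
180 235 270
183 234 269
186 234 270
189 234 270
192 234 270
195 235 269
198 236 267
201 238 265
204 242 261
207 0 0
(252.2, 187.5) 88 [547.19 306.88  88.  ]
(252.2, 187.5) 96 [549.62 306.82  96.  ]
(252.6, 188.5) 88 [546.19 306.5   88.  ]
(252.6, 188.5) 96 [548.66 306.45  96.  ]
```

>>> {"name": "arm_command", "arguments": {"deltas": [[-0.002,0.005,-0.1,0,0,0],[-0.002,0.005,-0.2,0,0,0],[-0.002,0.005,-0.3,0,0,0],[-0.002,0.005,-0.4,0,0,0],[-0.002,0.005,-0.47,0,0,0],[-0.002,0.005,-0.505,0,0,0],[-0.002,0.005,-0.5167,0,0,0],[-0.002,0.005,-0.5167,0,0,0],[-0.002,0.005,-0.5167,0,0,0],[-0.002,0.005,-0.5167,0,0,0],[-0.002,0.005,-0.5167,0,0,0]]}}

```text
clock: 17.4
ee_pos: [548.6, 307.9, 43.1]
ee_rot: [-3.14, -0.0, -0.004]
force: [-0.2, 0.6, 1.3]
opening: 87.4
finger_force: 0.0
```

>>> {"name": "arm_command", "arguments": {"deltas": [[0,0,0,0,0,0],[0,0,0,0,0,0],[0,0,0,0,0,0],[0,0,0,0,0,0],[0,0,0,0,0,0],[0,0,0,0,0,0],[0,0,0,0,0,0],[0,0,0,0,0,0],[0,0,0,0,0,0],[0,0,0,0,0,0]], "fingers": 1, "force": 40}}

```text
clock: 18.23
ee_pos: [547.5, 307.4, 41.5]
ee_rot: [-3.141, -0.0, -0.0]
force: [-0.3, -0.3, -0.1]
opening: 32.2
finger_force: 40.0
```

>>> {"name": "arm_command", "arguments": {"deltas": [[0,0,0,0,0,0],[0,0,0,0,0,0],[0,0,0,0,0,0]]}}

```text
clock: 18.48
ee_pos: [547.4, 307.4, 41.5]
ee_rot: [-3.141, -0.0, 0.0]
force: [0.5, 0.2, -0.2]
opening: 32.9
finger_force: 40.0
```

Run:
```python
from h import *
s=monitor.state(); print(s["clock"],s["opening"],s["finger_force"]); a=shot("scene","s8"); w=shot("wrist","w8"); c=cam("scene"); u=proj(c,(548,307,50)).astype(int); print(u)
A=cv2.resize(a[u[1]-50:u[1]+50,u[0]-50:u[0]+50],(400,400),interpolation=2); W=cv2.resize(w[150:350,150:350],(400,400),interpolation=2)
cv2.imwrite("pics/v8.png",np.hstack([A,W])[:,:,::-1])
```

```text
18.4833 32.88400321616996 39.99999933733335
[319 149]
```

View pics/v8.png

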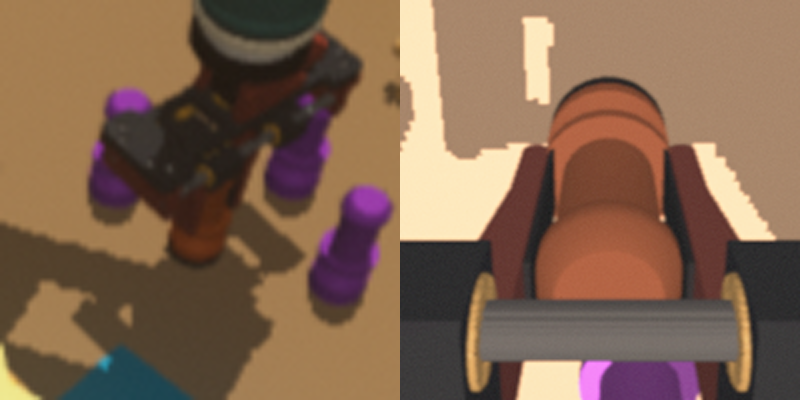

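The wrist view shows the pads bearing on the knob, with gaps beside the 28 mm grip, which is a poor hold. I'll open, go down 15.5 mm and grip the 42 mm collar instead.

>>> {"name": "arm_command", "arguments": {"deltas": [[0,0,0,0,0,0],[0,0,0,0,0,0],[0,0,0,0,0,0],[0,0,0,0,0,0],[0,0,-0.025,0,0,0],[0,0,-0.0517,0,0,0],[0,0,-0.0517,0,0,0],[0,0,-0.0517,0,0,0],[0,0,-0.0517,0,0,0]], "fingers": 0}}

```text
clock: 19.33
ee_pos: [547.2, 307.3, 25.6]
ee_rot: [3.141, 0.0, -0.001]
force: [-0.6, 0.0, 0.7]
opening: 86.7
finger_force: 0.0
```

>>> {"name": "arm_command", "arguments": {"deltas": [[0,0,0,0,0,0],[0,0,0,0,0,0],[0,0,0,0,0,0],[0,0,0,0,0,0],[0,0,0,0,0,0],[0,0,0,0,0,0],[0,0,0,0,0,0],[0,0,0,0,0,0],[0,0,0,0,0,0]], "fingers": 1, "force": 45}}

```text
clock: 20.08
ee_pos: [547.6, 307.5, 26.1]
ee_rot: [-3.141, -0.0, -0.0]
force: [0.8, 0.4, -0.3]
opening: 40.7
finger_force: 45.0
```

>>> {"name": "arm_command", "arguments": {"deltas": [[0,0,0.05,0,0,0],[0,0,0.14,0,0,0],[0,0,0.24,0,0,0],[0,0,0.34,0,0,0],[0,0,0.43,0,0,0],[0.01,-0.06,0.4667,0,0,0],[0.03,-0.16,0.4667,0,0,0],[0.05,-0.27,0.4667,0,0,0],[0.07,-0.38,0.4667,0,0,0],[0.09,-0.49,0.4667,0,0,0],[0.11,-0.6,0.4667,0,0,0],[0.13,-0.7,0.4667,0,0,0]]}}

```text
clock: 21.08
ee_pos: [586.1, 95.5, 165.8]
ee_rot: [3.141, 0.0, -0.001]
force: [0.5, 0.2, -1.0]
opening: 40.7
finger_force: 45.0
```

>>> {"name": "arm_command", "arguments": {"deltas": [[0.02,-0.1,0,0,0,0],[0.03,-0.17,0,0,0,0],[0.04,-0.215,0,0,0,0],[0.043,-0.229,0,0,0,0],[0.043,-0.229,0,0,0,0],[0.043,-0.229,0,0,0,0],[0.043,-0.229,0,0,0,0],[0.043,-0.229,0,0,0,0],[0.043,-0.229,0,0,0,0]]}}

```text
clock: 21.83
ee_pos: [599.1, 29.8, 166.0]
ee_rot: [-3.141, -0.002, 0.0]
force: [-1.3, 0.6, -0.2]
opening: 40.6
finger_force: 45.0
```

Run:
```python
from h import *
s=monitor.state(); print(s["clock"],s["ee_pos"],s["force"],s["opening"]); w=shot("wrist","w9"); a=shot("scene","s9"); c=cam("scene"); u=proj(c,(599,29,150)).astype(int)
A=cv2.resize(a[u[1]-60:u[1]+90,u[0]-70:u[0]+70],(420,450),interpolation=2); W=cv2.resize(w[80:330,150:360],(378,450),interpolation=2)
cv2.imwrite("pics/v9.png",np.hstack([A,W])[:,:,::-1])
```

```text
21.8333 [599.13711657  29.81362041 165.98828312] [-1.32533262  0.56185945 -0.15409835] 40.63093768528752
```

View pics/v9.png

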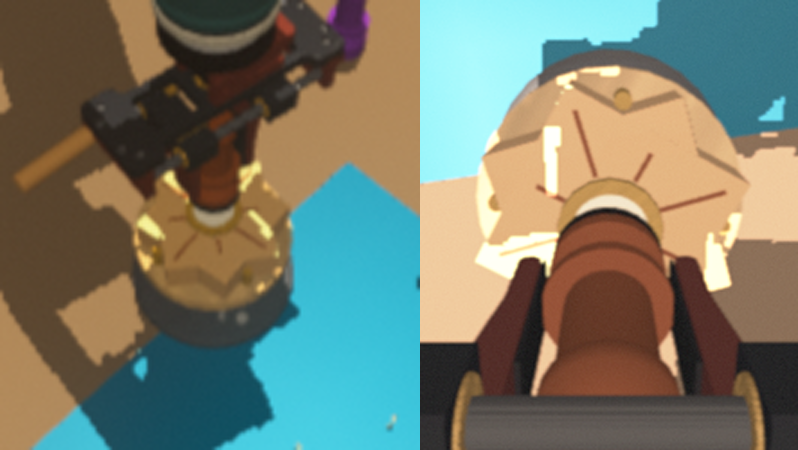

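The wrist and scene views show the pusher held upright just behind and above the light, and the light still standing proud in the recess. I'm coming down to just above the lens.

>>> {"name": "arm_command", "arguments": {"deltas": [[0,0,-0.02,0,0,0],[0,0,-0.045,0,0,0],[0,0,-0.0667,0,0,0],[0,0,-0.0667,0,0,0],[0,0,-0.0667,0,0,0],[0,0,-0.0667,0,0,0],[0,0,-0.0667,0,0,0]]}}

```text
clock: 22.52
ee_pos: [599.6, 28.6, 146.2]
ee_rot: [-3.142, -0.0, -0.001]
force: [-0.2, 0.4, -2.0]
opening: 40.6
finger_force: 45.0
```

>>> {"name": "arm_command", "arguments": {"deltas": [[0,0,-0.003,0,0,0],[0,0,-0.006,0,0,0],[0,0,-0.009,0,0,0],[0,0,-0.012,0,0,0],[0,0,-0.012,0,0,0],[0,0,-0.012,0,0,0]]}}

```text
clock: 23.02
ee_pos: [599.3, 28.7, 142.4]
ee_rot: [-3.141, -0.0, 0.0]
force: [0.0, 0.4, -0.7]
opening: 40.6
finger_force: 45.0
```

>>> {"name": "arm_command", "arguments": {"deltas": [[0,0,-0.002,0,0,0],[0,0,-0.004,0,0,0],[0,0,-0.004,0,0,0],[0,0,-0.004,0,0,0]]}}

```text
clock: 23.35
ee_pos: [599.4, 28.6, 141.2]
ee_rot: [-3.142, -0.0, -0.0]
force: [-0.4, 0.4, -0.3]
opening: 40.1
finger_force: 45.0
```

>>> {"name": "arm_command", "arguments": {"deltas": [[0,0,-0.001,0,0,0],[0,0,-0.002,0,0,0],[0,0,-0.002,0,0,0],[0,0,-0.002,0,0,0]]}}

```text
clock: 23.68
ee_pos: [599.6, 28.6, 140.8]
ee_rot: [-3.142, -0.0, -0.001]
force: [0.2, -0.9, 0.3]
opening: 40.5
finger_force: 45.0
```

>>> {"name": "arm_command", "arguments": {"deltas": [[0,0,-0.001,0,0,0],[0,0,-0.002,0,0,0],[0,0,-0.002,0,0,0],[0,0,-0.002,0,0,0]]}}

```text
clock: 24.02
ee_pos: [599.6, 28.7, 140.2]
ee_rot: [-3.142, -0.0, -0.001]
force: [-0.5, -1.2, 1.7]
opening: 40.6
finger_force: 45.0
```

>>> {"name": "arm_command", "arguments": {"deltas": [[0,0,-0.001,0,0,0],[0,0,-0.002,0,0,0],[0,0,-0.002,0,0,0]]}}

```text
clock: 24.27
ee_pos: [599.7, 28.7, 139.7]
ee_rot: [-3.141, -0.0, -0.001]
force: [-0.3, 0.2, 5.0]
opening: 40.6
finger_force: 45.0
```

>>> {"name": "arm_command", "arguments": {"deltas": [[0,0,-0.001,0,0,0],[0,0,-0.002,0,0,0],[0,0,-0.002,0,0,0]]}}

```text
clock: 24.52
ee_pos: [599.8, 28.7, 139.3]
ee_rot: [-3.142, -0.0, -0.002]
force: [-0.8, -1.1, 6.3]
opening: 40.3
finger_force: 45.0
```

>>> {"name": "arm_command", "arguments": {"deltas": [[0,0,-0.001,0,0,0],[0,0,-0.002,0,0,0],[0,0,-0.002,0,0,0]]}}

```text
clock: 24.77
ee_pos: [600.0, 28.7, 138.9]
ee_rot: [-3.142, -0.0, -0.002]
force: [-0.6, 0.3, 8.8]
opening: 40.4
finger_force: 45.0
```

>>> {"name": "arm_command", "arguments": {"deltas": [[0,0,-0.001,0,0,0],[0,0,-0.002,0,0,0],[0,0,-0.002,0,0,0]]}}

```text
clock: 25.02
ee_pos: [600.1, 28.7, 138.5]
ee_rot: [-3.142, -0.0, -0.003]
force: [-1.3, -0.4, 9.7]
opening: 40.2
finger_force: 45.0
```

>>> {"name": "arm_command", "arguments": {"deltas": [[0,0,-0.001,0,0,0],[0,0,-0.0015,0,0,0],[0,0,-0.0015,0,0,0]]}}

```text
clock: 25.27
ee_pos: [600.3, 28.7, 138.3]
ee_rot: [-3.142, -0.0, -0.003]
force: [-0.9, -1.2, 9.9]
opening: 40.5
finger_force: 45.0
```

>>> {"name": "arm_command", "arguments": {"deltas": [[0,0,-0.001,0,0,0],[0,0,-0.002,0,0,0],[0,0,-0.002,0,0,0]]}}

```text
clock: 25.52
ee_pos: [600.4, 28.7, 137.9]
ee_rot: [-3.142, -0.0, -0.004]
force: [-1.3, -0.5, 11.3]
opening: 40.5
finger_force: 45.0
```

>>> {"name": "arm_command", "arguments": {"deltas": [[0,0,-0.001,0,0,0],[0,0,-0.0015,0,0,0],[0,0,-0.0015,0,0,0]]}}

```text
clock: 25.77
ee_pos: [600.6, 28.7, 137.7]
ee_rot: [-3.142, -0.0, -0.005]
force: [-0.6, -1.4, 11.8]
opening: 40.5
finger_force: 45.0
```

>>> {"name": "arm_command", "arguments": {"deltas": [[-0.001,0,-0.001,0,0,0],[-0.001,0,-0.002,0,0,0],[-0.001,0,-0.002,0,0,0]]}}

```text
clock: 26.02
ee_pos: [600.5, 28.7, 137.3]
ee_rot: [-3.142, -0.0, -0.005]
force: [-1.5, 0.1, 13.8]
opening: 40.6
finger_force: 45.0
```

>>> {"name": "arm_command", "arguments": {"deltas": [[0,0,-0.001,0,0,0],[0,0,-0.0015,0,0,0],[0,0,-0.0015,0,0,0]]}}

```text
clock: 26.27
ee_pos: [600.6, 28.7, 136.9]
ee_rot: [3.142, 0.0, 0.005]
force: [-0.0, -0.3, 13.5]
opening: 40.6
finger_force: 45.0
```

>>> {"name": "arm_command", "arguments": {"deltas": [[0,0,-0.001,0,0,0],[0,0,-0.0015,0,0,0],[0,0,-0.0015,0,0,0]]}}

```text
clock: 26.52
ee_pos: [600.1, 28.7, 136.0]
ee_rot: [-3.142, -0.0, -0.004]
force: [-1.3, -0.6, 11.8]
opening: 40.6
finger_force: 45.0
```

>>> {"name": "arm_command", "arguments": {"deltas": [[0,0,-0.001,0,0,0],[0,0,-0.0015,0,0,0],[0,0,-0.0015,0,0,0]]}}

```text
clock: 26.77
ee_pos: [600.2, 28.7, 135.8]
ee_rot: [3.142, 0.0, 0.004]
force: [-1.1, 0.2, 12.1]
opening: 40.1
finger_force: 45.0
```

>>> {"name": "arm_command", "arguments": {"deltas": [[0,0,-0.001,0,0,0],[0,0,-0.0015,0,0,0],[0,0,-0.0015,0,0,0],[0,0,-0.0015,0,0,0]]}}

```text
clock: 27.1
ee_pos: [600.2, 28.7, 135.6]
ee_rot: [3.142, 0.0, 0.004]
force: [-2.0, -0.2, 15.5]
opening: 40.2
finger_force: 45.0
```

>>> {"name": "arm_command", "arguments": {"deltas": [[0,0,-0.001,0,0,0],[0,0,-0.0015,0,0,0],[0,0,-0.0015,0,0,0],[0,0,-0.0015,0,0,0]]}}

```text
clock: 27.43
ee_pos: [600.2, 28.7, 135.4]
ee_rot: [3.142, 0.0, 0.005]
force: [-3.6, 0.2, 16.0]
opening: 40.3
finger_force: 45.0
```

The force fell from 13.5 to 11.8 N while z dropped 0.9 mm. After that it stiffened at the rubber's own rate, 10 N/mm, up to 16 N, which fits a click and a hard stop. I'm lifting off and returning the pusher to its spot.

>>> {"name": "arm_command", "arguments": {"deltas": [[0,0,0.03,0,0,0],[0,0,0.08,0,0,0],[0,0,0.14,0,0,0],[0,0.04,0.15,0,0,0],[-0.02,0.12,0.15,0,0,0],[-0.04,0.22,0.15,0,0,0],[-0.06,0.33,0.15,0,0,0],[-0.08,0.44,0.15,0,0,0],[-0.1,0.55,0.15,0,0,0],[-0.12,0.66,0.15,0,0,0],[-0.14,0.77,0.15,0,0,0],[-0.16,0.86,0.15,0,0,0]]}}

```text
clock: 28.43
ee_pos: [549.3, 289.7, 176.9]
ee_rot: [-3.141, -0.001, 0.003]
force: [-0.6, 0.1, -0.5]
opening: 40.2
finger_force: 45.0
```

>>> {"name": "arm_command", "arguments": {"deltas": [[-0.008,0.045,0,0,0,0],[-0.0123,0.069,0,0,0,0],[-0.0123,0.069,0,0,0,0],[-0.0123,0.069,0,0,0,0],[-0.0123,0.069,0,0,0,0],[-0.0123,0.069,-0.1,0,0,0],[-0.0123,0.069,-0.2,0,0,0],[-0.0123,0.069,-0.3,0,0,0],[-0.0123,0.069,-0.39,0,0,0],[-0.0123,0.069,-0.45,0,0,0],[-0.0123,0.069,-0.48,0,0,0],[-0.0123,0.069,-0.48,0,0,0]]}}

```text
clock: 29.43
ee_pos: [546.3, 305.4, 32.2]
ee_rot: [3.14, -0.002, -0.006]
force: [-0.2, -0.1, -1.4]
opening: 40.3
finger_force: 45.0
```

>>> {"name": "arm_command", "arguments": {"deltas": [[0,0,0,0,0,0],[0,0,0,0,0,0],[0,0,0,0,0,0],[0,0,0,0,0,0]]}}

```text
clock: 29.77
ee_pos: [548.4, 307.8, 35.7]
ee_rot: [-3.14, -0.0, -0.004]
force: [0.1, -0.8, -1.9]
opening: 40.5
finger_force: 45.0
```

>>> {"name": "arm_command", "arguments": {"deltas": [[0,0,-0.005,0,0,0],[0,0,-0.01,0,0,0],[0,0,-0.016,0,0,0],[0,0,-0.022,0,0,0],[0,0,-0.025,0,0,0],[0,0,-0.025,0,0,0],[0,0,-0.025,0,0,0],[0,0,-0.025,0,0,0]]}}

```text
clock: 30.43
ee_pos: [547.4, 307.4, 26.7]
ee_rot: [-3.142, -0.0, 0.0]
force: [0.5, -0.4, -0.9]
opening: 40.2
finger_force: 45.0
```

>>> {"name": "arm_command", "arguments": {"deltas": [[0,0,-0.001,0,0,0],[0,0,-0.002,0,0,0],[0,0,-0.002,0,0,0],[0,0,-0.002,0,0,0]]}}

```text
clock: 30.77
ee_pos: [547.5, 307.4, 26.2]
ee_rot: [-3.141, -0.0, -0.0]
force: [0.4, 0.7, -1.0]
opening: 40.4
finger_force: 45.0
```

>>> {"name": "arm_command", "arguments": {"deltas": [[0,0,-0.001,0,0,0],[0,0,-0.0015,0,0,0],[0,0,-0.0015,0,0,0]]}}

```text
clock: 31.02
ee_pos: [547.5, 307.4, 26.0]
ee_rot: [-3.141, -0.0, -0.001]
force: [-0.5, -0.3, 1.1]
opening: 40.7
finger_force: 45.0
```

>>> {"name": "arm_command", "arguments": {"deltas": [[0,0,-0.001,0,0,0],[0,0,-0.0015,0,0,0],[0,0,-0.0015,0,0,0]]}}

```text
clock: 31.27
ee_pos: [547.5, 307.4, 25.6]
ee_rot: [-3.141, -0.0, -0.001]
force: [-0.6, -0.6, 5.3]
opening: 40.7
finger_force: 45.0
```

>>> {"name": "arm_command", "arguments": {"deltas": [[0,0,0.001,0,0,0],[0,0,0.001,0,0,0]]}}

```text
clock: 31.43
ee_pos: [547.5, 307.4, 25.7]
ee_rot: [-3.141, -0.0, -0.0]
force: [-0.5, -1.5, 4.0]
opening: 40.5
finger_force: 45.0
```

>>> {"name": "arm_command", "arguments": {"deltas": [[0,0,0,0,0,0],[0,0,0,0,0,0],[0,0,0,0,0,0],[0,0,0,0,0,0],[0,0,0,0,0,0],[0,0,0.08,0,0,0],[0,0,0.18,0,0,0],[0,0,0.3,0,0,0],[0,0,0.42,0,0,0],[0,0,0.52,0,0,0],[0,0,0.5667,0,0,0],[0,0,0.5667,0,0,0]], "fingers": 0}}

```text
clock: 32.43
ee_pos: [549.9, 308.5, 200.0]
ee_rot: [-3.138, -0.0, -0.011]
force: [0.8, 0.3, -0.3]
opening: 87.5
finger_force: 0.0
```

>>> {"name": "arm_command", "arguments": {"deltas": [[0.172,-0.929,0,0,0,0],[0.172,-0.929,0,0,0,0],[0.172,-0.929,0,0,0,0],[0.172,-0.929,0,0,0,0],[0.172,-0.929,0,0,0,0],[0.172,-0.929,0,0,0,0],[0.172,-0.929,0,0,0,0],[0.172,-0.929,0,0,0,0],[0.172,-0.929,0,0,0,0],[0.172,-0.929,0,0,0,0],[0.172,-0.929,0,0,0,0],[0.172,-0.929,0,0,0,0]]}}

```text
clock: 33.43
ee_pos: [598.4, 30.2, 195.1]
ee_rot: [-3.141, -0.003, 0.001]
force: [-0.4, 0.3, -0.1]
opening: 87.5
finger_force: 0.0
```

>>> {"name": "arm_command", "arguments": {"deltas": [[0,0,0,0,0,0],[0,0,0,0,0,0],[0,0,0,0,0,0],[0,0,0,0,0,0],[0,0,0,0,0,0],[0,0,0,0,0,0]]}}

```text
clock: 33.93
ee_pos: [599.0, 28.7, 195.6]
ee_rot: [-3.141, -0.0, -0.0]
force: [0.4, -0.7, -0.5]
opening: 87.7
finger_force: 0.0
```

Run:
```python
from h import *
s=monitor.state(); w=shot("wrist","wA"); c=cam("wrist",s); print(s["clock"],s["ee_pos"],s["ee_rot"])
p=np.load("st6.npy"); c6=cam("wrist",dict(ee_pos=p[:3],ee_rot=p[3:])); w6=cv2.imread("pics/w6.png")[:,:,::-1].copy()
for nm,I,cc in(("before",w6,c6),("after",w,c)):
    for z in(115,110):
        n=proj(cc,(599.4,28.5,z)); e=circ(I,n,26.,6); print(nm,z,n.round(1),np.round(e[0][0],2),np.round(e[0][1],2),e[1],"x,y:",ray(cc,e[0][0],z).round(2))
T=cam("top"); S=cam("scene"); t=shot("top","tA"); a=shot("scene","sA")
h=lambda i: cv2.cvtColor(i,cv2.COLOR_RGB2HSV)
for nm,I,old,cc in(("top",t,cv2.imread("pics/t0.png")[:,:,::-1].copy(),T),("scene",a,cv2.imread("pics/s0.png")[:,:,::-1].copy(),S)):
    u=proj(cc,(547,307,50)).astype(int)
    for J in(old,I):
        H=h(J)[u[1]-22:u[1]+22,u[0]-18:u[0]+18]; m=(H[...,0]<14)&(H[...,1]>150); ys,xs=np.where(m); print(nm,m.sum(),xs.mean(),ys.mean(),xs.min(),xs.max(),ys.min(),ys.max())
```

```text
33.9333 [599.00528769  28.73103372 195.60881081] [-3.14149724e+00 -2.80311559e-04 -1.70599374e-04]
before 115 [253.9 194.3] [253.1  192.42] [49.5  51.71] 33 x,y: [601.05  29.18 115.  ]
before 110 [253.9 192.4] [253.98 192.85] [51.21 53.16] 36 x,y: [599.03  28.43 110.  ]
after 115 [253.7 195.4] [253.78 192.29] [50.4  52.44] 34 x,y: [602.22  28.45 115.  ]
after 110 [253.7 193.6] [254.1  192.17] [50.76 52.42] 42 x,y: [600.73  28.17 110.  ]
top 167 17.98802395209581 22.20359281437126 10 27 16 29
top 167 18.20359281437126 22.353293413173652 10 27 16 30
scene 340 18.858823529411765 22.944117647058825 10 27 9 36
scene 340 18.776470588235295 23.03529411764706 10 27 9 36
```

The pusher stands exactly where it was. The lens images about 4 mm lower than before the press, which agrees with the force trace, so I'm handing the job in.

```bash
python3 -c "
from workcell import ctrl; print(ctrl.sign_off())"
```

```text
the job is handed in; nothing more can be done
None
```

The job is handed in at about 34 s: the light was set on the catches and pressed home with the pusher (about 16 N peak), the click judged from the force trace and a roughly 4 mm drop in the wrist view, and the pusher is upright back on its spot; I viewed 11 pictures, one over the limit of 10.

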